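Put the tea thermometer in its tube and hold the tin open

TASK

I'm putting the tea thermometer away: first take it out of the wooden block, push its stem down into the narrow orange tube until the collar rests on the rim, and let go of it. Then lift the biscuit tin's self-closing lid by its black handle and hold it open at 60 degrees (within 5 either way), so that I can put the tube in the tin; finish while still gripping the handle, with the lid held steady at that angle. Keep the tube standing and leave the kettle, canister, cup, saucer, scoop and jar where they are.

Things in the scene. Friction and masses are not known exactly. Their poses are not given: they have to be found in the camera images.
- thermometer: pen-shaped tea thermometer, upright, 60 g. Steel stem 7 mm diameter, 80 mm long, hangs down from a white collar (28 mm diameter, 4 mm thick); above the collar a red cylindrical grip 20 mm diameter, 45 mm tall (84 to 129 mm above the tip). Origin: the tip of the stem; z runs up along the axis. At the start the stem stands in the block's hole, its tip 10 mm above the worktop
- block: pale wooden drying block, fixed, 70 x 70 mm, 60 mm tall, with one vertical hole in the centre of its top (9 mm wide, 50 mm deep) in which the thermometer stands. Origin: centre of its underside
- tube: narrow orange tube, upright on a round white foot (84 mm diameter, 12 mm tall), 107 mm tall in all, 400 g, loose. Inner diameter 12 mm, widening over the top 15 mm to 20 mm at the mouth; inner floor 17 mm above the worktop. With the thermometer's collar on the rim its tip is 27 mm above the worktop. Origin: centre of the underside of the foot; z up along the tube's axis
- tube_mouth (a point): centre of the tube's open mouth, at rim height, 107 mm above the worktop
- tin: aluminium biscuit tin fixed to the worktop, 170 mm (its x) by 200 mm (its y) and 90 mm tall, with a hinged aluminium lid 6 mm thick (green panel on top). Origin: centre of its underside; its x axis points from the handle side to the hinge side (away from the robot, yaw up to 0.35 rad either way), z up
- lid_hinge (a point): point on the lid's hinge axis, in the middle of the tin's far top edge, 85 mm along the tin's x axis and 90 mm up from the tin's origin; the axis is level and runs along the tin's y axis
- lid_handle (a point): middle of the lid's black round handle bar: 10 mm diameter, 98 mm long along the tin's y axis, on two posts 90 mm apart at the front edge, 35 mm above the lid's top. Lid shut: 163 mm from the hinge axis towards the robot, 41 mm above it (131 mm above the worktop). It moves with the lid about the hinge and can turn between pads closed along the tin's x axis
- tin_lid (a joint): opening angle of the tin's lid in rad: 0 shut, growing as the handle is lifted; limit 1.6. The lid (about 0.28 kg, perhaps 30 percent more or less) drops shut by its weight and a weak closing spring (0.15 Nm/rad): about 1 to 2.5 N at the handle holds it
- kettle: stainless kettle, 176 mm diameter, 233 mm tall, black handle on top; bystander. Origin: centre of its underside
- canister: white ceramic tea canister with a blue band and a wooden twist-lock lid, 110 mm diameter, 160 mm tall; bystander. Origin: centre of its underside
- saucer: white porcelain saucer, 140 mm diameter, 10 mm tall; bystander. Origin: centre of its underside
- cup: white porcelain cup on the saucer, 84 mm diameter, 65 mm tall; bystander. Origin: centre of its underside
- scoop: yellow plastic measuring scoop, bowl 50 mm diameter, 30 mm tall, flat handle 85 mm long; bystander. Origin: centre of the underside of the bowl
- jar: amber glass sugar jar with a wooden cap, 80 mm diameter, 110 mm tall; bystander. Origin: centre of its underside

How it is judged:
By the outcome, as a careful person would: the job done as asked, in the order asked, and still so for the second after the job is handed in, while the arm keeps its last pose, push and grip.
It also fails if it takes over 64 s, if anything falls off the work surface, if the arm or the gripper's body presses on something with over 40 N, if the wrist force passes 120 N, or if a joint passes its speed limit or range.

ROBOT

A 7-joint arm with a two-finger parallel gripper is mounted at the origin on the work surface. World frame = base frame: x ahead of the robot, y to its left, z up, the work surface at z = 0. Lengths are in mm, angles in rad, forces in N, time in s.
With the tool pointing down it reaches from about 425 to 925 mm from the base axis. Payload 6.8 kg.
Tool frame: the origin (TCP) lies between the finger pads; the fingertips stand 22 mm ahead of it and the grasp point (between the pads) lies 3 mm ahead of it (ctrl.nose_length is the distance from the TCP to the fingertips, in mm); z points along the fingers, y is the line along which they close (so a half turn about z gives the same grasp; the last joint's range is limited). The gripper opens to 85 mm and grips with 20 to 120 N. Pads are 22 mm wide; open, the fingers measure 114 mm over their backs; the gripper's body (76 mm by 85 mm) begins 54 mm behind the grasp point. The pads swing forward as they close: fully open they stand 13 mm farther back than shut.
Start: joints at [-1.39, 0.477, 0.022, 1.555, -0.011, 1.109, -0.083], TCP at [192.237, 647.064, 253.308] pointing down, gripper open.
Joint ranges: [-2.96, 2.96], [-0.34, 2.1], [-1.41, 1.46], [0.24, 2.44], [-1.37, 4.51], [0.17, 1.92], [-2.96, 2.96]. Speed limits (rad/s): [2.39, 2.39, 3.14, 3.14, 3.14, 3.14, 3.14].

INTERFACE

Orientations are given as a rotation vector (axis times angle).
In Python, from bench import ctrl, imaging gives the robot as it stands.
- The arm moves only by the shell command python3 -m creep 'ROWS'. ROWS is JSON, a list of rows, each an object with "delta_rot": the turn, a rotation vector about the world's x, y, z scaled (see below), a list of three; "dp": the shift along the world's x, y, z scaled (see below), a list of three; "hand": the opening in per cent of the stroke, from 0 (shut) to 100 (fully open). In form: [{"delta_rot": [ax, ay, az], "dp": [tx, ty, tz], "hand": hand}, ...]. A call has exactly 10 rows; each row shifts and turns the commanded pose from where the row before left it; what a row does not reach is not made up. The controller multiplies each number of a shift by 3 cm and each number of a turn by 8 degrees. A row lasts 1/10 s, in which the tool goes at most 50 mm and 8.59 degrees, less where a joint would pass 70% of its speed; a pose out of reach is approached as far as the arm can. A call with a number of a shift or a turn outside -1 to 1 is refused whole. A call with a gripper value outside its range is refused whole. The fingers move at their own pace and stop on an object; the grip force is fixed at half the most. Time passes only in rows, so rows that do not move let the fingers close, or fill a call up. It gives the time, the measured TCP pose, the force, the opening and the grip force at its end, in the units of the state.
- ctrl.get_state(): the state, without advancing time (a new reading comes with each control period).
- imaging.camera(name): name is "scene" or "top" or "wrist"; returns (picture, depth): 420x560x3 uint8, red, green, blue; 420x560 float32, mm along the optical axis (not along the pixel's ray), 0 where there is no reading.
- imaging.camera_info(name): a dict with "camera_matrix" (3x3 intrinsics, pixels), "distortion" ([k1, k2, p1, p2, k3] as OpenCV has them; the pictures are not rectified), "extrinsics" (4x4, takes a point from world to camera coordinates). Camera axes: x right, y up, looking along -z (the intrinsics and any distortion apply to the point x, -y, -z); pixel columns grow to the right and rows downward; lengths in mm; the calibration is good to about 2 mm. A picture is of the moment at which its call begins: read the wrist's pose just before it. camera_info takes no time and is no camera call; for the wrist camera it gives the pose at the moment of the call.
- ctrl.close_job(): hands the job in; it is judged then, once.
The state is a dict: "t": time; "joint_positions": joint angles; "qd": joint speeds; "joint_torque": joint torques, N m; "position": TCP position; "eef_rot": TCP orientation; "contact_force": force on the tool from outside, world axes, zero at the start; "ft_torque": the same for the moment, N m; "width": opening from 0.0 (shut) to 1.0 (fully open); "grip_force": force on a finger pad.
Only numpy, scipy, OpenCV 4.12 (cv2) and the standard library are available. Lean on these libraries where they do the work, as an engineer would, in place of code of your own. Each camera call takes 0.05 s, during which the arm holds its last target. There are 200 camera calls.

## Working session

There is one attempt and no reset: what is moved stays moved. The work goes in short steps, Python scripts to look and compute and a shell command to move; the robot and the scene stay as the last step left them, time stands still between calls to the robot, and variables do not carry over. Pictures are saved under pics/ and viewed, at most 13 in all, crops included, and the job is handed in when it is done.

```bash
ls; mkdir -p pics; python3 - <<'E'
from bench import ctrl, imaging
import cv2,numpy as np
s=ctrl.get_state();print({k:np.round(v,3).tolist() for k,v in s.items()})
for n in ("scene","top"):
    p,d=imaging.camera(n);cv2.imwrite(f"pics/{n}0.png",p[:,:,::-1]);np.savez(f"{n}0.npz",p=p,d=d)
    i=imaging.camera_info(n);print(n,{k:np.round(v,4).tolist() for k,v in i.items()})
E
```

```text
pics
{'t': 0.0, 'joint_positions': [-1.39, 0.478, 0.022, 1.556, -0.011, 1.109, -0.083], 'qd': [-0.001, -0.002, 0.001, 0.001, -0.0, -0.001, -0.001], 'joint_torque': [0.0, -59.645, 1.608, -28.12, 0.012, 0.009, -0.0], 'position': [192.122, 646.515, 252.317], 'eef_rot': [-0.452, -3.109, 0.003], 'contact_force': [-0.529, 0.208, -0.185], 'ft_torque': [0.0, -0.05, 0.023], 'grip_force': 0.0, 'width': 1.005}
scene {'camera_matrix': [[389.0651, 0.0, 281.5424], [0.0, 389.0651, 204.4308], [0.0, 0.0, 1.0]], 'distortion': [-0.106, 0.0, 0.0, 0.0, 0.0], 'extrinsics': [[0.8286, 0.5597, 0.0112, -510.6615], [-0.4403, 0.6392, 0.6305, 197.1547], [0.3457, -0.5274, 0.7761, -1489.4555], [0.0, 0.0, 0.0, 1.0]]}
top {'camera_matrix': [[500.9792, 0.0, 276.9717], [0.0, 500.9792, 216.2935], [0.0, 0.0, 1.0]], 'distortion': [-0.1138, 0.0, 0.0, 0.0, 0.0], 'extrinsics': [[0.0288, -0.9995, -0.0142, 16.3667], [0.9928, 0.027, 0.1165, -629.4799], [-0.1161, -0.0174, 0.9931, -1721.2843], [0.0, 0.0, 0.0, 1.0]]}
```

View pics/scene0.png

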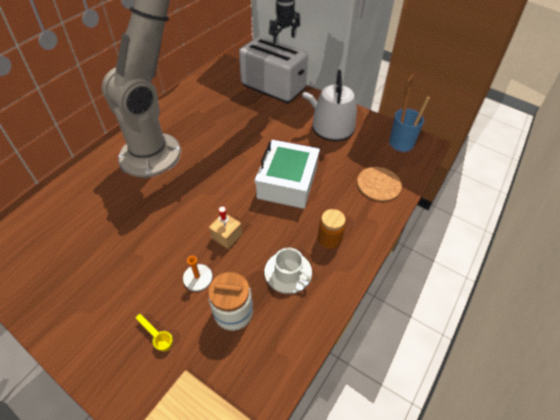

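View pics/top0.png

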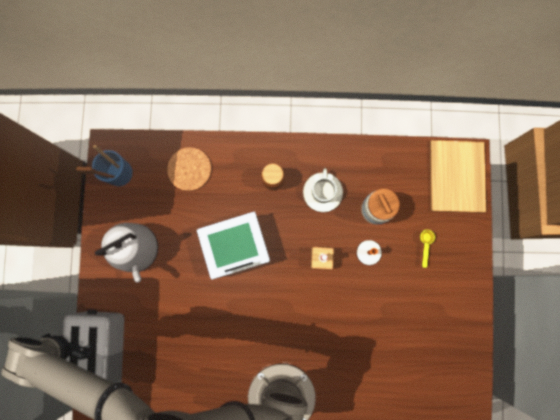

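The top view shows the thermometer in the block at about (324,258), the tube at (372,251), the tin at (233,245) with its handle at (240,267), the canister at (381,206) and the kettle at (130,245). The scene view agrees: red grip at (222,213), tube mouth at (192,260).

```bash
cat > h.py <<'E'
from bench import ctrl, imaging
import cv2,numpy as np
from scipy.spatial.transform import Rotation as R
def ray(i,uv):
    n=cv2.undistortPoints(np.array(uv,float).reshape(-1,1,2),i["camera_matrix"],np.array(i["distortion"])).reshape(-1,2)
    E=np.array(i["extrinsics"]);c=np.c_[n[:,0],-n[:,1],-np.ones(len(n))]
    return -E[:3,:3].T@E[:3,3], c@E[:3,:3]     # origin, dirs (unit optical depth)
def at_z(i,uv,z):
    o,d=ray(i,uv);return o+d*((z-o[2])/d[:,2])[:,None]
def cloud(i,dep):
    h,w=dep.shape;u,v=np.meshgrid(np.arange(w),np.arange(h))
    o,d=ray(i,np.c_[u.ravel(),v.ravel()]);return (o+d*dep.reshape(-1,1)).reshape(h,w,3)
def snap(n):
    s=ctrl.get_state();i=imaging.camera_info(n);p,d=imaging.camera(n);return s,i,p,d
def st():
    s=ctrl.get_state();print(round(s["t"],2),np.round(s["position"],1),"z",np.round(R.from_rotvec(s["eef_rot"]).as_matrix()[:,[1,2]].T,3).tolist(),"F",np.round(s["contact_force"],1),"w",round(s["width"],3),"g",round(s["grip_force"],1),"q",np.round(s["joint_positions"],2))
E
python3 - <<'E'
from h import *
f=np.load("top0.npz");p,d=f["p"],f["d"];i=imaging.camera_info("top");i["camera_matrix"]=np.array(i["camera_matrix"])
W=cloud(i,d)
hsv=cv2.cvtColor(p,cv2.COLOR_RGB2HSV);H,S,V=[hsv[:,:,k].astype(int) for k in range(3)]
def rep(name,m,box):
    u0,u1,v0,v1=box;mm=np.zeros_like(m);mm[v0:v1,u0:u1]=m[v0:v1,u0:u1];P=W[mm]
    print(name,mm.sum(),np.round(np.median(P,0)),np.round(np.percentile(P,5,0)),np.round(np.percentile(P,95,0)));return mm
A=np.ones_like(H,bool)
g=rep("green",(H>50)&(H<90)&(S>100),(195,275,205,285))
k=rep("handle",(V<60),(215,265,255,280))
fo=rep("foot",(S<60)&(V>150),(350,390,235,270))
oc=rep("tube z>80",(W[:,:,2]>80),(355,390,235,270))
th=rep("therm z>80",(W[:,:,2]>85),(305,345,240,275))
bl=rep("block",(abs(W[:,:,2]-60)<8),(305,345,240,275))
r=rep("therm red",((H<6)|(H>172))&(S>150)&(V>100),(305,345,240,275))
for n,m in(("green",g),("handle",k)):
    pts=np.argwhere(m)[:,::-1].astype(np.float32);q=at_z(i,pts,97 if n=="green" else 131)[:,:2].astype(np.float32)
    print(n,cv2.minAreaRect(q),cv2.boxPoints(cv2.minAreaRect(q)).round().tolist())
for n,m,z in(("foot",fo,12),("block",bl,60)):
    q=at_z(i,np.argwhere(m)[:,::-1],z)[:,:2].astype(np.float32);print(n,cv2.minEnclosingCircle(q),cv2.minAreaRect(q))
print("tube mouth",at_z(i,[[373,250]],107),"therm top",at_z(i,[[324,258]],139))
for nm,b in(("kettle",(98,160,215,285)),("canister",(355,405,180,228)),("jar",(258,288,160,190)),("cup",(300,345,165,215))):rep(nm,W[:,:,2]>40,b)
c=p[190:290,190:400];cv2.imwrite("pics/crop0.png",cv2.resize(c[:,:,::-1],None,fx=3.8,fy=3.8,interpolation=cv2.INTER_CUBIC))
E
```

```text
green 1249 [521. 180.  96.] [469. 120.  89.] [572. 241. 102.]
  return _methods._mean(a, axis=axis, dtype=dtype,
  ret = um.true_divide(
Traceback (most recent call last):
IndexError: index -1 is out of bounds for axis 0 with size 0
```

```bash
cat > m.py <<'E'
from h import *
f=np.load("top0.npz");p,d=f["p"],f["d"];i=imaging.camera_info("top");i["camera_matrix"]=np.array(i["camera_matrix"])
W=cloud(i,d)
hsv=cv2.cvtColor(p,cv2.COLOR_RGB2HSV);H,S,V=[hsv[:,:,k].astype(int) for k in range(3)]
def rep(name,m,box):
    u0,u1,v0,v1=box;mm=np.zeros_like(m);mm[v0:v1,u0:u1]=m[v0:v1,u0:u1];P=W[mm]
    if len(P)==0: print(name,"none");return mm
    print(name,mm.sum(),np.round(np.median(P,0)),np.round(np.percentile(P,5,0)),np.round(np.percentile(P,95,0)));return mm
g=rep("green",(H>50)&(H<90)&(S>100),(195,275,205,285))
k=rep("handle",(V<100),(222,256,260,274))
fo=rep("foot",(S<60)&(V>150),(350,390,235,270))
rep("tube z>80",(W[:,:,2]>80),(355,390,235,270))
rep("therm z>80",(W[:,:,2]>85),(305,345,240,275))
bl=rep("block",(abs(W[:,:,2]-60)<8),(305,345,240,275))
rep("therm red",((H<6)|(H>172))&(S>150)&(V>100),(305,345,240,275))
for n,m,z in(("green",g,97),("handle",k,131),("foot",fo,12),("block",bl,60)):
    if not m.any(): continue
    q=at_z(i,np.argwhere(m)[:,::-1],z)[:,:2].astype(np.float32);print(n,cv2.minEnclosingCircle(q),cv2.minAreaRect(q))
print("tube mouth",at_z(i,[[373,250]],107),"therm top",at_z(i,[[324,258]],139))
for nm,b in(("kettle",(98,160,215,285)),("canister",(355,405,180,228)),("jar",(258,288,160,190)),("cup",(300,345,165,215))):rep(nm,W[:,:,2]>40,b)
c=p[190:290,190:400];cv2.imwrite("pics/crop0.png",cv2.resize(c[:,:,::-1],None,fx=3.8,fy=3.8,interpolation=cv2.INTER_CUBIC))
E
python3 m.py
```

```text
green 1249 [521. 180.  96.] [469. 120.  89.] [572. 241. 102.]
handle 18 [446. 141. 131.] [438. 120.  -4.] [457. 165. 141.]
foot 414 [ 508. -288.    9.] [ 475. -330.    0.] [ 549. -257.   19.]
tube z>80 48 [ 511. -296.  104.] [ 425. -305.   92.] [ 522.    3. 1783.]
therm z>80 58 [ 484. -120.  135.] [ 425. -132.   91.] [ 498.    3. 1783.]
block 336 [ 486. -121.   59.] [ 455. -156.   54.] [518. -91.  65.]
therm red none
green ((520.8232421875, 181.93702697753906), 83.87379455566406) ((521.4400024414062, 180.85252380371094), (106.83344268798828, 135.785888671875), 19.320852279663086)
handle ((443.60198974609375, 137.48983764648438), 31.31498908996582) ((443.99267578125, 137.59970092773438), (19.121477127075195, 60.77529525756836), 15.708395957946777)
foot ((512.4916381835938, -293.9868469238281), 44.22886657714844) ((513.4708251953125, -292.91900634765625), (85.03768920898438, 81.82684326171875), 0.7327325344085693)
block ((486.25555419921875, -123.39334869384766), 47.59745788574219) ((486.4688720703125, -123.85520935058594), (70.1672592163086, 70.38544464111328), 87.89439392089844)
tube mouth [[ 515.71257568 -292.02850746  107.        ]] therm top [[ 483.60622522 -125.6935454   139.        ]]
kettle 2148 [497. 515. 163.] [425. 468.  64.] [568. 587. 230.]
canister 1003 [ 661. -311.  139.] [ 617. -361.   68.] [ 709. -267.  159.]
jar 457 [757.  54. 107.] [728.  20.  63.] [792.  85. 115.]
cup 192 [ 737. -126.   68.] [ 682. -163.   46.] [787. -85.  83.]
```

View pics/crop0.png

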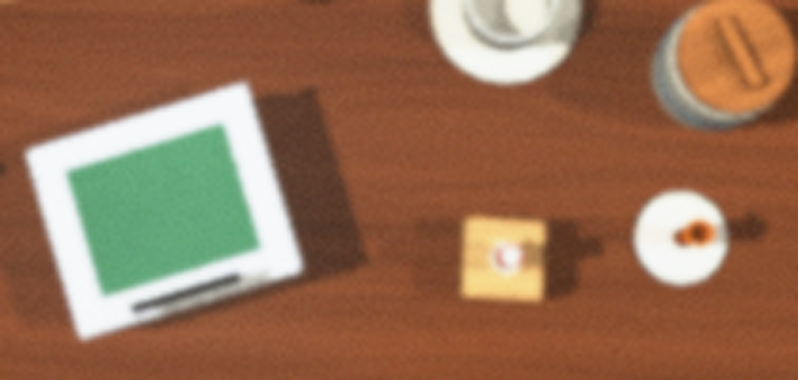

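The crop shows the tin turned to the left with its handle at crop (187,293), the red grip at (508,256), the tube mouth at (697,233), and nothing between them. I'll swing over above the thermometer and turn the tool so it closes along the tin's x axis.

```bash
python3 -m creep '[{"delta_rot":[0,0,0],"dp":[0,0,0.8],"hand":100},{"delta_rot":[0,0,0],"dp":[0,0,0.8],"hand":100},{"delta_rot":[0,0,-0.85],"dp":[0.45,-1,0],"hand":100},{"delta_rot":[0,0,-0.85],"dp":[0.45,-1,0],"hand":100},{"delta_rot":[0,0,-0.85],"dp":[0.45,-1,0],"hand":100},{"delta_rot":[0,0,-0.85],"dp":[0.45,-1,0],"hand":100},{"delta_rot":[0,0,-0.85],"dp":[0.45,-1,0],"hand":100},{"delta_rot":[0,0,-0.85],"dp":[0.45,-1,0],"hand":100},{"delta_rot":[0,0,-0.85],"dp":[0.45,-1,0],"hand":100},{"delta_rot":[0,0,-0.85],"dp":[0.45,-1,0],"hand":100}]'; python3 -c "from h import *;st()"
```

```text
t: 1.1
position: [300.5, 405.5, 301.0]
eef_rot: [1.829, 2.554, -0.001]
contact_force: [0.3, -0.2, 0.2]
width: 1.003
grip_force: 0.0
1.1 [300.5 405.5 301. ] z [[0.947, 0.322, -0.001], [-0.0, -0.001, -1.0]] F [ 0.3 -0.2  0.2] w 1.003 g 0.0 q [-1.28  0.15  0.26  1.91 -0.04  1.09 -0.68]
```

```bash
python3 -m creep '[{"delta_rot":[0,0,0],"dp":[0.45,-0.85,0],"hand":100},{"delta_rot":[0,0,0],"dp":[0.45,-0.85,0],"hand":100},{"delta_rot":[0,0,0],"dp":[0.45,-0.85,0],"hand":100},{"delta_rot":[0,0,0],"dp":[0.45,-0.85,0],"hand":100},{"delta_rot":[0,0,0],"dp":[0.45,-0.85,0],"hand":100},{"delta_rot":[0,0,0],"dp":[0.45,-0.85,0],"hand":100},{"delta_rot":[0,0,0],"dp":[0.45,-0.85,0],"hand":100},{"delta_rot":[0,0,0],"dp":[0.45,-0.85,0],"hand":100},{"delta_rot":[0,0,0],"dp":[0.45,-0.85,0],"hand":100},{"delta_rot":[0,0,0],"dp":[0.45,-0.85,0],"hand":100}]'; python3 - <<'E'
from h import *
st()
s,i,p,d=snap("wrist");cv2.imwrite("pics/w1.png",p[:,:,::-1]);np.savez("w1.npz",p=p,d=d,**{k:np.array(v) for k,v in i.items()})
E=np.array(i["extrinsics"]);print("cam",-E[:3,:3].T@E[:3,3],-E[2,:3],i["camera_matrix"][0][0])
E
```

```text
t: 2.1
position: [435.4, 150.8, 301.1]
eef_rot: [-1.823, -2.558, 0.0]
contact_force: [0.6, 0.7, -0.2]
width: 0.998
grip_force: 0.0
2.1 [435.4 150.8 301.1] z [[0.945, 0.326, -0.0], [-0.0, -0.0, -1.0]] F [ 0.6  0.7 -0.2] w 0.998 g 0.0 q [-0.95  0.06  0.51  2.01 -0.03  1.08 -0.09]
cam [409.62481113 227.60478815 420.66442745] [ 0.10205248 -0.29563981 -0.94983283] 354.59479274582645
```

View pics/w1.png

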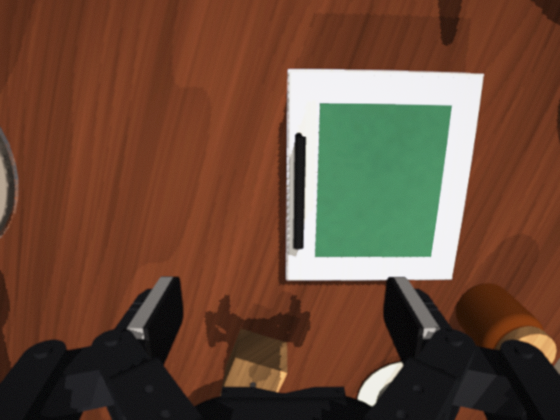

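The wrist view shows the whole lid, with the handle bar running from (300,136) to (298,247) and the lid corners at (289,69), (483,74), (452,279) and (287,281). I'll use it to locate the tin, then move on to above the thermometer.

```bash
python3 - <<'E'
from h import *
f=np.load("w1.npz");i={k:f[k] for k in("camera_matrix","distortion","extrinsics")};p=f["p"]
W=cloud(i,f["d"])
q=at_z(i,[(289,69),(483,74),(452,279),(287,281)],96);print("lid",q.round(1).tolist(),q.mean(0).round(1))
hb=(p.max(2)<50);hb[:, :285]=0;hb[:,315:]=0;hb[:125]=0;hb[258:]=0
pts=np.argwhere(hb)[:,::-1];Q=at_z(i,pts,133)[:,:2].astype(np.float32);r=cv2.minAreaRect(Q);print("handle",len(pts),r,np.median(W[hb],0))
hsv=cv2.cvtColor(p,cv2.COLOR_RGB2HSV);g=(hsv[:,:,0]>50)&(hsv[:,:,0]<90)&(hsv[:,:,1]>80)
print("green",cv2.minAreaRect(at_z(i,np.argwhere(g)[:,::-1],96.5)[:,:2].astype(np.float32)),np.median(W[g],0))
E
python3 -m creep '[{"delta_rot":[0,0,0],"dp":[0.2,-0.9,0],"hand":100},{"delta_rot":[0,0,0],"dp":[0.2,-0.9,0],"hand":100},{"delta_rot":[0,0,0],"dp":[0.2,-0.9,0],"hand":100},{"delta_rot":[0,0,0],"dp":[0.2,-0.9,0],"hand":100},{"delta_rot":[0,0,0],"dp":[0.2,-0.9,0],"hand":100},{"delta_rot":[0,0,0],"dp":[0.2,-0.9,0],"hand":100},{"delta_rot":[0,0,0],"dp":[0.2,-0.9,0],"hand":100},{"delta_rot":[0,0,0],"dp":[0.2,-0.9,0],"hand":100},{"delta_rot":[0,0,0],"dp":[0.1,-0.9,0],"hand":100},{"delta_rot":[0,0,0],"dp":[0,0,0],"hand":100}]'; python3 - <<'E'
from h import *
st()
s,i,p,d=snap("wrist");cv2.imwrite("pics/w2.png",p[:,:,::-1]);np.savez("w2.npz",p=p,d=d,**{k:np.array(v) for k,v in i.items()})
E
```

```text
lid [[407.6, 249.4, 96.0], [570.8, 304.8, 96.0], [638.0, 112.6, 96.0], [473.7, 55.0, 96.0]] [522.5 180.5  96. ]
handle 1007 ((448.3622741699219, 156.622314453125), (7.583652496337891, 98.52169799804688), 18.86594009399414) [446.93316083 160.62123244 134.4814996 ]
green ((481.8637390136719, 39.57844543457031), (657.2326049804688, 387.7690124511719), 18.8769588470459) [520.27433783 187.01668887  96.23604798]
t: 3.15
position: [485.9, -94.7, 301.3]
eef_rot: [1.83, 2.552, -0.002]
contact_force: [0.2, 0.5, 0.3]
width: 1.0
grip_force: 0.0
3.15 [485.9 -94.7 301.3] z [[0.947, 0.321, -0.0], [0.0, -0.002, -1.0]] F [0.2 0.5 0.3] w 1.0 g 0.0 q [-0.6   0.14  0.75  1.95 -0.11  1.09  0.52]
```

View pics/w2.png

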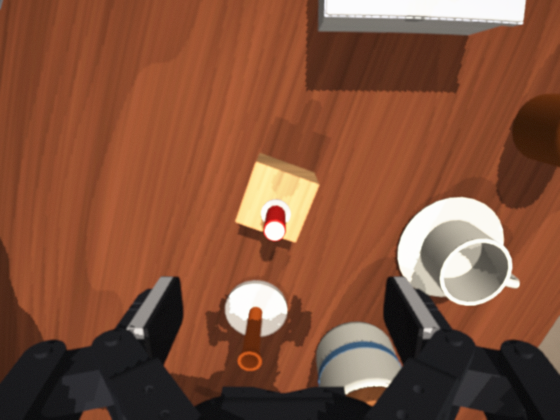

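The thermometer's top is at (275,233) and its collar at (275,212). The tube mouth is at (250,361) and its foot at (256,308).

```bash
cat > loc.py <<'E'
from h import *
import sys
f=np.load(sys.argv[1]);i={k:f[k] for k in("camera_matrix","distortion","extrinsics")};p=f["p"];W=cloud(i,f["d"])
hsv=cv2.cvtColor(p,cv2.COLOR_RGB2HSV);H,S,V=[hsv[:,:,k].astype(int) for k in range(3)]
z=W[:,:,2]
m=((H<4)|(H>175))&(S>210)&(V>90)&(z>85)&(z<150)&(W[:,:,1]<-80)&(W[:,:,1]>-170);print("red",m.sum(),np.median(W[m],0).round(1))
uv=np.argwhere(m)[:,::-1]; print(uv.min(0),uv.max(0))
print("thermtop",at_z(i,[(275,233)],139).round(1),"collar",at_z(i,[(275,213)],94).round(1))
o=(H>4)&(H<14)&(S>190)&(V>130)&(z>95)&(z<115)&(W[:,:,1]<-240);print("mouth",o.sum(),cv2.minEnclosingCircle(at_z(i,np.argwhere(o)[:,::-1],107)[:,:2].astype(np.float32)) if o.any() else "")
print("mouth",at_z(i,[(250,361)],107).round(1),"foot",at_z(i,[(226,308),(288,308)],12).round(1).tolist())
w=(S<40)&(V>150)&(abs(z-12)<6)&(W[:,:,1]<-230)&(W[:,:,1]>-350)&(W[:,:,0]<570);print("foot",w.sum(),cv2.minEnclosingCircle(at_z(i,np.argwhere(w)[:,::-1],12)[:,:2].astype(np.float32)))
E
python3 loc.py w2.npz
```

```text
red 205 [ 486.8 -117.1  121.6]
[265 207] [284 224]
thermtop [[ 490.6 -127.6  139. ]] collar [[ 488.8 -125.2   94. ]]
mouth 229 ((514.89794921875, -293.7096252441406), 13.811182022094727)
mouth [[ 515.7 -293.8  107. ]] foot [[475.8, -301.9, 12.0], [554.8, -274.8, 12.0]]
foot 2076 ((513.6834716796875, -291.7568664550781), 42.102970123291016)
```

```bash
python3 -m creep '[{"delta_rot":[0,0,0],"dp":[0.1,-1,0],"hand":100},{"delta_rot":[0,0,0],"dp":[0,0,-0.8],"hand":80},{"delta_rot":[0,0,0],"dp":[0,0,-1],"hand":60},{"delta_rot":[0,0,0],"dp":[0,0,-1],"hand":60},{"delta_rot":[0,0,0],"dp":[0,0,-1],"hand":60},{"delta_rot":[0,0,0],"dp":[0,0,-1],"hand":60},{"delta_rot":[0,0,0],"dp":[0,0,-0.6],"hand":60},{"delta_rot":[0,0,0],"dp":[0,0,-0.4],"hand":60},{"delta_rot":[0,0,0],"dp":[0,0,-0.2],"hand":60},{"delta_rot":[0,0,0],"dp":[0,0,0],"hand":60}]'; python3 - <<'E'
from h import *
st()
s,i,p,d=snap("wrist");cv2.imwrite("pics/w3.png",p[:,:,::-1]);np.savez("w3.npz",p=p,d=d,**{k:np.array(v) for k,v in i.items()})
P=s["position"];Rm=R.from_rotvec(s["eef_rot"]).as_matrix();K=np.array(i["camera_matrix"]);E=np.array(i["extrinsics"])
c=E@np.r_[P+Rm[:,2]*3,1];print("grasp pt px",K[0,2]+K[0,0]*c[0]/-c[2],K[1,2]+K[1,1]*-c[1]/-c[2])
E
```

```text
t: 4.2
position: [489.2, -120.4, 121.1]
eef_rot: [-1.822, -2.559, 0.0]
contact_force: [-0.3, -0.5, 0.3]
width: 0.604
grip_force: 0.0
4.2 [ 489.2 -120.4  121.1] z [[0.945, 0.327, -0.0], [-0.001, 0.0, -1.0]] F [-0.3 -0.5  0.3] w 0.604 g 0.0 q [-0.38  0.44  0.63  2.11 -0.4   0.71  0.84]
grasp pt px 281.15408765054644 306.85775378740243
```

View pics/w3.png

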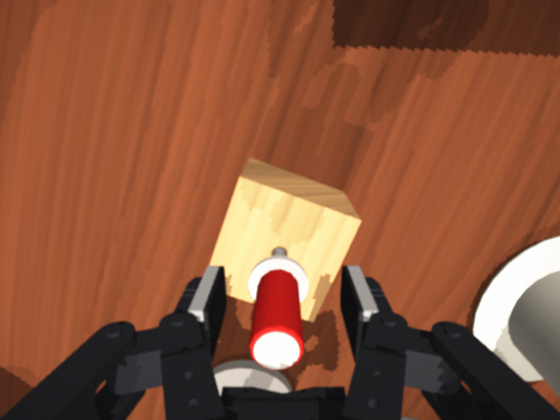

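The grip lies between the pads: collar at (280,279), top at (277,348), and its mid-height within about a millimetre of the grasp point. Closing on it, then lifting 130 mm.

```bash
python3 -m creep '[{"delta_rot":[0,0,0],"dp":[0,0,0],"hand":0},{"delta_rot":[0,0,0],"dp":[0,0,0],"hand":0},{"delta_rot":[0,0,0],"dp":[0,0,0],"hand":0},{"delta_rot":[0,0,0],"dp":[0,0,0],"hand":0},{"delta_rot":[0,0,0],"dp":[0,0,0],"hand":0},{"delta_rot":[0,0,0],"dp":[0,0,0],"hand":0},{"delta_rot":[0,0,0],"dp":[0,0,0],"hand":0},{"delta_rot":[0,0,0],"dp":[0,0,0],"hand":0},{"delta_rot":[0,0,0],"dp":[0,0,0],"hand":0},{"delta_rot":[0,0,0],"dp":[0,0,0],"hand":0}]'; python3 -c "from h import *;st()"
```

```text
t: 5.25
position: [489.2, -121.3, 122.1]
eef_rot: [1.824, 2.558, 0.001]
contact_force: [-2.8, 0.1, 6.8]
width: 0.218
grip_force: 58.1
5.25 [ 489.2 -121.3  122.1] z [[0.945, 0.326, 0.0], [0.0, 0.0, -1.0]] F [-2.8  0.1  6.8] w 0.218 g 58.1 q [-0.38  0.44  0.63  2.11 -0.4   0.71  0.84]
```

```bash
python3 -m creep '[{"delta_rot":[0,0,0],"dp":[0,0,0.2],"hand":0},{"delta_rot":[0,0,0],"dp":[0,0,0.3],"hand":0},{"delta_rot":[0,0,0],"dp":[0,0,0.5],"hand":0},{"delta_rot":[0,0,0],"dp":[0,0,0.6],"hand":0},{"delta_rot":[0,0,0],"dp":[0,0,0.8],"hand":0},{"delta_rot":[0,0,0],"dp":[0,0,0.8],"hand":0},{"delta_rot":[0,0,0],"dp":[0,0,0.6],"hand":0},{"delta_rot":[0,0,0],"dp":[0,0,0.4],"hand":0},{"delta_rot":[0,0,0],"dp":[0,0,0.2],"hand":0},{"delta_rot":[0,0,0],"dp":[0,0,0],"hand":0}]'; python3 - <<'E'
from h import *
st()
s,i,p,d=snap("wrist");cv2.imwrite("pics/w4.png",p[:,:,::-1]);np.savez("w4.npz",p=p,d=d,**{k:np.array(v) for k,v in i.items()})
E
```

```text
t: 6.25
position: [489.5, -120.8, 253.9]
eef_rot: [1.822, 2.558, 0.002]
contact_force: [-0.6, -0.1, -1.2]
width: 0.217
grip_force: 58.4
6.25 [ 489.5 -120.8  253.9] z [[0.945, 0.327, 0.001], [0.001, 0.0, -1.0]] F [-0.6 -0.1 -1.2] w 0.217 g 58.4 q [-0.53  0.23  0.76  1.99 -0.19  0.99  0.66]
```

View pics/w4.png

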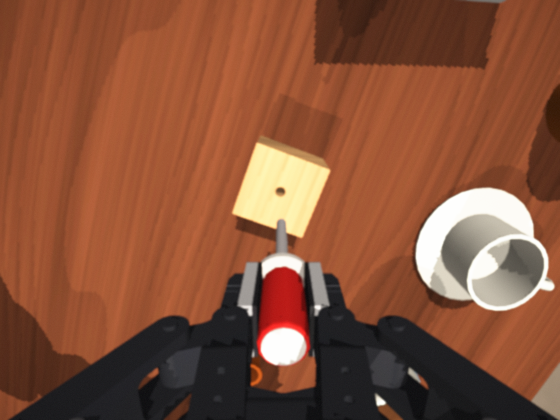

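The thermometer is out: tip at about (280,222), collar (282,262), top (283,348), with the empty hole at (280,191). I'll work out the lean, the tip offset and the tube's position.

```bash
python3 - <<'E'
from h import *
f=np.load("w4.npz");i={k:f[k] for k in("camera_matrix","distortion","extrinsics")};p=f["p"];W=cloud(i,f["d"])
z=253.9-112
for n,uv,zz in(("tip",(280,222),z+1),("collar",(282,264),z+84),("top",(283,348),z+129),("hole",(280,191),60)):print(n,at_z(i,[uv],zz).round(1))
print(W[222:232:2,281].round(0).tolist())
g=p[215:262:6,265:298,:].astype(int).sum(2);print(g.tolist())
E
```

```text
tip [[ 489.6 -124.5  142.9]]
collar [[ 487.8 -114.8  225.9]]
top [[ 491.5 -124.5  270.9]]
hole [[ 489.2 -124.9   60. ]]
[[490.0, -123.0, 148.0], [489.0, -122.0, 154.0], [489.0, -122.0, 158.0], [490.0, -122.0, 160.0], [490.0, -122.0, 164.0]]
[[666, 666, 668, 672, 671, 670, 666, 663, 663, 663, 663, 665, 663, 661, 657, 657, 654, 655, 651, 650, 653, 662, 672, 676, 677, 673, 671, 673, 670, 671, 670, 664, 660], [669, 670, 672, 666, 663, 661, 661, 662, 663, 662, 654, 617, 521, 427, 420, 445, 461, 464, 464, 501, 589, 653, 672, 673, 672, 673, 670, 673, 669, 662, 653, 646, 642], [184, 192, 212, 246, 316, 385, 452, 514, 571, 603, 592, 513, 403, 384, 418, 447, 458, 462, 454, 442, 502, 614, 663, 674, 673, 673, 667, 662, 654, 646, 644, 643, 644], [182, 187, 185, 186, 185, 181, 175, 173, 174, 184, 208, 264, 333, 389, 428, 448, 455, 459, 454, 439, 408, 388, 398, 447, 519, 558, 579, 607, 626, 637, 641, 651, 656], [294, 287, 265, 244, 222, 209, 198, 195, 192, 187, 211, 279, 339, 391, 424, 444, 458, 458, 452, 437, 415, 367, 276, 208, 186, 189, 184, 182, 182, 182, 207, 252, 283], [308, 297, 298, 299, 308, 312, 315, 314, 303, 291, 295, 312, 353, 394, 427, 444, 456, 457, 449, 442, 422, 384, 323, 262, 220, 205, 195, 189, 210, 253, 283, 299, 306], [298, 293, 282, 272, 271, 280, 281, 274, 266, 256, 268, 314, 367, 411, 434, 447, 462, 464, 464, 449, 429, 403, 346, 307, 276, 271, 275, 275, 291, 301, 307, 318, 323], [381, 413, 449, 490, 531, 571, 607, 636, 669, 694, 711, 724, 730, 734, 736, 740, 743, 744, 744, 743, 738, 736, 733, 728, 718, 707, 689, 660, 626, 597, 568, 538, 504]]
```

```bash
python3 -m creep '[{"delta_rot":[0,0,0],"dp":[0.05,-0.3,0],"hand":0},{"delta_rot":[0,0,0],"dp":[0.1,-0.6,0],"hand":0},{"delta_rot":[0,0,0],"dp":[0.1,-0.8,0],"hand":0},{"delta_rot":[0,0,0],"dp":[0.15,-0.9,0],"hand":0},{"delta_rot":[0,0,0],"dp":[0.15,-0.9,0],"hand":0},{"delta_rot":[0,0,0],"dp":[0.1,-0.8,0],"hand":0},{"delta_rot":[0,0,0],"dp":[0.1,-0.7,0],"hand":0},{"delta_rot":[0,0,0],"dp":[0.05,-0.4,0],"hand":0},{"delta_rot":[0,0,0],"dp":[0,-0.2,0],"hand":0},{"delta_rot":[0,0,0],"dp":[0,0,0],"hand":0}]'; python3 - <<'E'
from h import *
st()
s,i,p,d=snap("wrist");cv2.imwrite("pics/w5.png",p[:,:,::-1]);np.savez("w5.npz",p=p,d=d,**{k:np.array(v) for k,v in i.items()})
c=p[150:330,180:380];cv2.imwrite("pics/w5c.png",cv2.resize(c[:,:,::-1],None,fx=3,fy=3))
E
```

```text
t: 7.3
position: [512.8, -289.5, 252.8]
eef_rot: [-1.824, -2.557, 0.001]
contact_force: [0.1, -0.4, -0.2]
width: 0.22
grip_force: 58.4
7.3 [ 512.8 -289.5  252.8] z [[0.946, 0.325, -0.001], [-0.001, 0.0, -1.0]] F [ 0.1 -0.4 -0.2] w 0.22 g 58.4 q [-0.17  0.41  0.76  1.81 -0.32  1.05  1.05]
```

View pics/w5c.png

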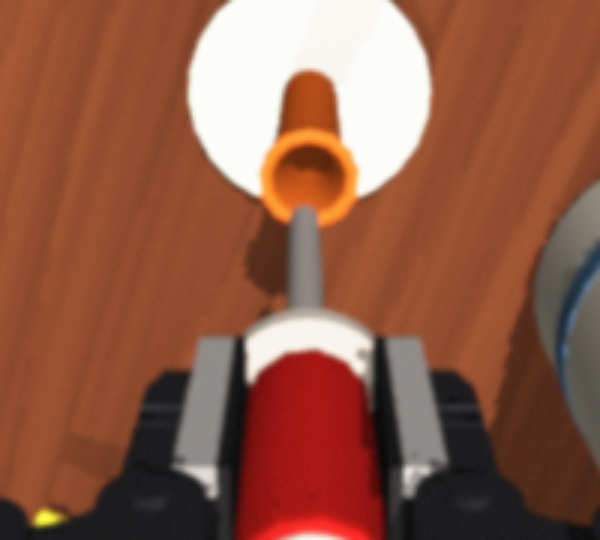

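The crop shows the mouth ring centred at (309,178), full image (283,209), with the tip at about (304,210), full image (281,220), just above it.

```bash
python3 - <<'E'
from h import *
f=np.load("w5.npz");i={k:f[k] for k in("camera_matrix","distortion","extrinsics")};W=cloud(i,f["d"])
print("mouth",at_z(i,[(283,209.3)],107).round(1),"tip",at_z(i,[(281.3,220.5)],142).round(1),"foot",at_z(i,[(180+310/3,150+90/3)],12))
P=W[190:230,262:305].reshape(-1,3);m=(P[:,2]>100)&(P[:,2]<112);print(m.sum(),np.median(P[m],0),cv2.minEnclosingCircle(P[m][:,:2].astype(np.float32)))
E
```

```text
mouth [[ 515.3 -294.5  107. ]] tip [[ 513.1 -291.8  142. ]] foot [[ 515.19235126 -293.38779354   12.        ]]
491 [ 513.94833324 -295.40042074  105.57980396] ((514.7465209960938, -295.14190673828125), 13.704137802124023)
```

```bash
python3 -m creep '[{"delta_rot":[0,0,0],"dp":[0.07,-0.09,0],"hand":0},{"delta_rot":[0,0,0],"dp":[0,0,-0.2],"hand":0},{"delta_rot":[0,0,0],"dp":[0,0,-0.3],"hand":0},{"delta_rot":[0,0,0],"dp":[0,0,-0.3],"hand":0},{"delta_rot":[0,0,0],"dp":[0,0,-0.3],"hand":0},{"delta_rot":[0,0,0],"dp":[0,0,-0.2],"hand":0},{"delta_rot":[0,0,0],"dp":[0,0,-0.2],"hand":0},{"delta_rot":[0,0,0],"dp":[0,0,-0.2],"hand":0},{"delta_rot":[0,0,0],"dp":[0,0,-0.2],"hand":0},{"delta_rot":[0,0,0],"dp":[0,0,-0.2],"hand":0}]'; python3 -c "from h import *;st()"
```

```text
t: 8.35
position: [515.4, -291.7, 189.9]
eef_rot: [1.823, 2.558, 0.0]
contact_force: [-0.4, -0.1, -0.5]
width: 0.215
grip_force: 58.4
8.35 [ 515.4 -291.7  189.9] z [[0.945, 0.326, 0.0], [0.0, -0.0, -1.0]] F [-0.4 -0.1 -0.5] w 0.215 g 58.4 q [-0.12  0.49  0.71  1.86 -0.39  0.94  1.1 ]
```

```bash
python3 -m creep '[{"delta_rot":[0,0,0],"dp":[0,0,-0.2],"hand":0},{"delta_rot":[0,0,0],"dp":[0,0,-0.2],"hand":0},{"delta_rot":[0,0,0],"dp":[0,0,-0.2],"hand":0},{"delta_rot":[0,0,0],"dp":[0,0,-0.2],"hand":0},{"delta_rot":[0,0,0],"dp":[0,0,-0.2],"hand":0},{"delta_rot":[0,0,0],"dp":[0,0,-0.2],"hand":0},{"delta_rot":[0,0,0],"dp":[0,0,-0.15],"hand":0},{"delta_rot":[0,0,0],"dp":[0,0,-0.1],"hand":0},{"delta_rot":[0,0,0],"dp":[0,0,-0.1],"hand":0},{"delta_rot":[0,0,0],"dp":[0,0,0],"hand":0}]'; python3 -c "from h import *;st()"
```

```text
t: 9.35
position: [515.2, -291.5, 143.5]
eef_rot: [-1.823, -2.558, 0.0]
contact_force: [-0.6, 0.0, -0.7]
width: 0.212
grip_force: 58.4
9.35 [ 515.2 -291.5  143.5] z [[0.945, 0.326, -0.0], [-0.0, 0.0, -1.0]] F [-0.6  0.  -0.7] w 0.212 g 58.4 q [-0.08  0.55  0.67  1.89 -0.44  0.85  1.15]
```

```bash
python3 -m creep '[{"delta_rot":[0,0,0],"dp":[0,0,-0.03],"hand":0},{"delta_rot":[0,0,0],"dp":[0,0,-0.03],"hand":0},{"delta_rot":[0,0,0],"dp":[0,0,-0.03],"hand":0},{"delta_rot":[0,0,0],"dp":[0,0,-0.03],"hand":0},{"delta_rot":[0,0,0],"dp":[0,0,-0.02],"hand":0},{"delta_rot":[0,0,0],"dp":[0,0,-0.02],"hand":0},{"delta_rot":[0,0,0],"dp":[0,0,0],"hand":0},{"delta_rot":[0,0,0],"dp":[0,0,0],"hand":0},{"delta_rot":[0,0,0],"dp":[0,0,0],"hand":0},{"delta_rot":[0,0,0],"dp":[0,0,0],"hand":0}]'; python3 -c "from h import *;st()"
```

```text
t: 10.35
position: [515.4, -291.7, 139.4]
eef_rot: [1.823, 2.558, 0.0]
contact_force: [-1.6, 1.5, 4.5]
width: 0.222
grip_force: 58.9
10.35 [ 515.4 -291.7  139.4] z [[0.945, 0.326, 0.0], [0.0, 0.0, -1.0]] F [-1.6  1.5  4.5] w 0.222 g 58.9 q [-0.08  0.56  0.66  1.89 -0.45  0.85  1.15]
```

Contact at the expected height (4.5 N). I'll press slightly and open.

```bash
python3 -m creep '[{"delta_rot":[0,0,0],"dp":[0,0,-0.02],"hand":0},{"delta_rot":[0,0,0],"dp":[0,0,0],"hand":0},{"delta_rot":[0,0,0],"dp":[0,0,0],"hand":30},{"delta_rot":[0,0,0],"dp":[0,0,0],"hand":40},{"delta_rot":[0,0,0],"dp":[0,0,0],"hand":50},{"delta_rot":[0,0,0],"dp":[0,0,0],"hand":60},{"delta_rot":[0,0,0],"dp":[0,0,0],"hand":60},{"delta_rot":[0,0,0],"dp":[0,0,0],"hand":60},{"delta_rot":[0,0,0],"dp":[0,0,0],"hand":60},{"delta_rot":[0,0,0],"dp":[0,0,0],"hand":60}]'; python3 - <<'E'
from h import *
st()
s,i,p,d=snap("wrist");cv2.imwrite("pics/w6.png",p[:,:,::-1])
E
```

```text
t: 11.35
position: [515.3, -291.6, 138.4]
eef_rot: [1.823, 2.558, -0.0]
contact_force: [-0.3, 0.4, -0.2]
width: 0.6
grip_force: 0.0
11.35 [ 515.3 -291.6  138.4] z [[0.945, 0.326, -0.0], [0.0, -0.0, -1.0]] F [-0.3  0.4 -0.2] w 0.6 g 0.0 q [-0.08  0.56  0.66  1.89 -0.45  0.84  1.15]
```

View pics/w6.png

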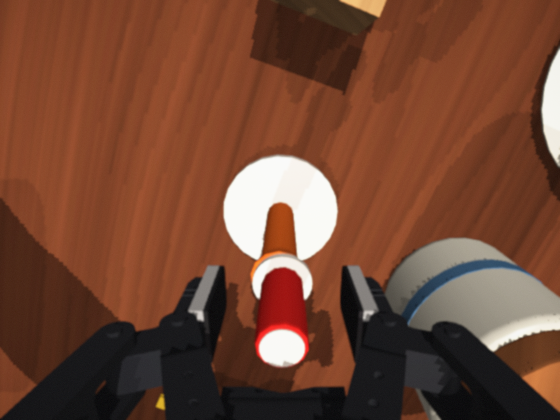

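The thermometer is seated: collar at (281,280) on the orange rim, tube standing on its foot at (280,212), fingers clear on both sides. Going straight up, then over to the handle.

```bash
python3 -m creep '[{"delta_rot":[0,0,0],"dp":[0,0,0.3],"hand":60},{"delta_rot":[0,0,0],"dp":[0,0,0.7],"hand":60},{"delta_rot":[0,0,0],"dp":[0,0,1],"hand":60},{"delta_rot":[0,0,0],"dp":[0,0,1],"hand":60},{"delta_rot":[0,0,0],"dp":[0,0,1],"hand":60},{"delta_rot":[0,0,0],"dp":[0,0.3,0.8],"hand":60},{"delta_rot":[0,0,0],"dp":[-0.1,0.7,0.3],"hand":60},{"delta_rot":[0,0,0],"dp":[-0.15,1,0],"hand":60},{"delta_rot":[0,0,0],"dp":[-0.15,1,0],"hand":60},{"delta_rot":[0,0,0],"dp":[-0.15,1,0],"hand":60}]' && python3 -m creep '[{"delta_rot":[0,0,0],"dp":[-0.15,1,0],"hand":60},{"delta_rot":[0,0,0],"dp":[-0.15,1,0],"hand":60},{"delta_rot":[0,0,0],"dp":[-0.15,1,0],"hand":60},{"delta_rot":[0,0,0],"dp":[-0.15,1,0],"hand":60},{"delta_rot":[0,0,0],"dp":[-0.15,1,0],"hand":60},{"delta_rot":[0,0,0],"dp":[-0.15,1,0],"hand":60},{"delta_rot":[0,0,0],"dp":[-0.15,1,0],"hand":60},{"delta_rot":[0,0,0],"dp":[-0.15,1,0],"hand":60},{"delta_rot":[0,0,0],"dp":[-0.15,1,0],"hand":60},{"delta_rot":[0,0,0],"dp":[0,0,0],"hand":60}]'; python3 -c "from h import *;st()"
```

```text
t: 12.4
position: [498.5, -170.9, 292.1]
eef_rot: [1.824, 2.557, 0.001]
contact_force: [1.7, 0.7, -0.3]
width: 0.601
grip_force: 0.0
t: 13.4
position: [457.7, 102.4, 291.9]
eef_rot: [-1.815, -2.564, -0.002]
contact_force: [1.4, -0.2, -0.1]
width: 0.602
grip_force: 0.0
13.4 [457.7 102.4 291.9] z [[0.943, 0.332, 0.001], [0.0, 0.001, -1.0]] F [ 1.4 -0.2 -0.1] w 0.602 g 0.0 q [-0.91  0.09  0.61  2.01 -0.06  1.06  0.06]
```

```bash
python3 -m creep '[{"delta_rot":[0,0,0],"dp":[-0.15,0.9,0],"hand":60},{"delta_rot":[0,0,0],"dp":[-0.15,0.9,0],"hand":60},{"delta_rot":[0,0,0],"dp":[0,0,-0.8],"hand":60},{"delta_rot":[0,0,0],"dp":[0,0,-1],"hand":60},{"delta_rot":[0,0,0],"dp":[0,0,-1],"hand":60},{"delta_rot":[0,0,0],"dp":[0,0,-0.8],"hand":60},{"delta_rot":[0,0,0],"dp":[0,0,-0.4],"hand":60},{"delta_rot":[0,0,0],"dp":[0,0,-0.2],"hand":60},{"delta_rot":[0,0,0],"dp":[0,0,0],"hand":60},{"delta_rot":[0,0,0],"dp":[0,0,0],"hand":60}]'; python3 - <<'E'
from h import *
st()
s,i,p,d=snap("wrist");cv2.imwrite("pics/w7.png",p[:,:,::-1])
np.savez("w7.npz",p=p,d=d,**{k:np.array(v) for k,v in i.items()})
E
```

```text
t: 14.4
position: [450.1, 152.5, 166.4]
eef_rot: [1.823, 2.558, 0.002]
contact_force: [-0.7, 0.0, 0.2]
width: 0.601
grip_force: 0.0
14.4 [450.1 152.5 166.4] z [[0.945, 0.326, 0.002], [0.001, 0.001, -1.0]] F [-0.7  0.   0.2] w 0.601 g 0.0 q [-0.91  0.29  0.53  2.13 -0.21  0.77  0.09]
```

View pics/w7.png

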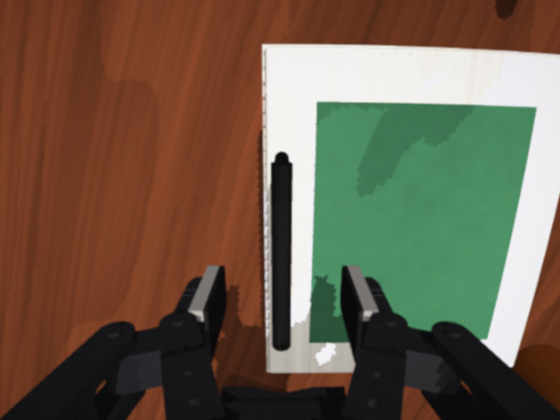

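The bar runs from (282,158) to (281,346), centred across the fingers. I'll check where the grasp point falls along it.

```bash
python3 - <<'E'
from h import *
f=np.load("w7.npz");i={k:f[k] for k in("camera_matrix","distortion","extrinsics")}
q=at_z(i,[(282,155),(281,348)],133);m=q.mean(0);print(q.round(1).tolist(),m,"yaw",np.arctan2(-(q[0]-q[1])[0],(q[0]-q[1])[1]))
print("lid",at_z(i,[(264,45),(267,373)],96).round(1).tolist())
E
```

```text
[[432.3, 205.3, 133.0], [464.9, 109.0, 133.0]] [448.57961524 157.15250351 133.        ] yaw 0.32615035010014526
lid [[407.8, 248.8, 96.0], [472.6, 56.9, 96.0]]
```

```bash
python3 -m creep '[{"delta_rot":[0,0,0],"dp":[-0.05,0.15,-0.3],"hand":60},{"delta_rot":[0,0,0],"dp":[0,0,-0.4],"hand":60},{"delta_rot":[0,0,0],"dp":[0,0,-0.3],"hand":60},{"delta_rot":[0,0,0],"dp":[0,0,-0.08],"hand":40},{"delta_rot":[0,0,0],"dp":[0,0,0],"hand":20},{"delta_rot":[0,0,0],"dp":[0,0,0],"hand":0},{"delta_rot":[0,0,0],"dp":[0,0,0],"hand":0},{"delta_rot":[0,0,0],"dp":[0,0,0],"hand":0},{"delta_rot":[0,0,0],"dp":[0,0,0],"hand":0},{"delta_rot":[0,0,0],"dp":[0,0,0],"hand":0}]'; python3 -c "from h import *;st()"
```

```text
t: 15.45
position: [447.8, 156.7, 133.1]
eef_rot: [1.823, 2.558, 0.0]
contact_force: [-1.0, -1.6, -0.2]
width: 0.094
grip_force: 58.4
15.45 [447.8 156.7 133.1] z [[0.945, 0.326, 0.0], [0.0, -0.0, -1.0]] F [-1.  -1.6 -0.2] w 0.094 g 58.4 q [-0.88  0.35  0.5   2.16 -0.26  0.69  0.12]
```

The handle is gripped. I'll follow the hinge arc in two calls of about 30° each, with the tool kept vertical so the bar turns in the pads.

```bash
python3 -m creep '[{"delta_rot":[0,0,0],"dp":[0.08,0.03,0.28],"hand":0},{"delta_rot":[0,0,0],"dp":[0.08,0.03,0.28],"hand":0},{"delta_rot":[0,0,0],"dp":[0.11,0.04,0.27],"hand":0},{"delta_rot":[0,0,0],"dp":[0.11,0.04,0.27],"hand":0},{"delta_rot":[0,0,0],"dp":[0.13,0.045,0.26],"hand":0},{"delta_rot":[0,0,0],"dp":[0.13,0.045,0.26],"hand":0},{"delta_rot":[0,0,0],"dp":[0.16,0.055,0.24],"hand":0},{"delta_rot":[0,0,0],"dp":[0.16,0.055,0.24],"hand":0},{"delta_rot":[0,0,0],"dp":[0.18,0.06,0.22],"hand":0},{"delta_rot":[0,0,0],"dp":[0.18,0.06,0.22],"hand":0}]'; python3 -c "from h import *;st()"
```

```text
t: 16.45
position: [486.4, 169.9, 209.5]
eef_rot: [-1.822, -2.556, 0.005]
contact_force: [-3.9, -4.5, -0.7]
width: 0.093
grip_force: 58.3
16.45 [486.4 169.9 209.5] z [[0.945, 0.326, -0.004], [-0.003, -0.001, -1.0]] F [-3.9 -4.5 -0.7] w 0.093 g 58.3 q [-0.91  0.29  0.55  2.01 -0.19  0.9   0.07]
```

```bash
python3 -m creep '[{"delta_rot":[0,0,0],"dp":[0.2,0.07,0.2],"hand":0},{"delta_rot":[0,0,0],"dp":[0.2,0.07,0.2],"hand":0},{"delta_rot":[0,0,0],"dp":[0.22,0.075,0.175],"hand":0},{"delta_rot":[0,0,0],"dp":[0.22,0.075,0.175],"hand":0},{"delta_rot":[0,0,0],"dp":[0.24,0.08,0.15],"hand":0},{"delta_rot":[0,0,0],"dp":[0.24,0.08,0.15],"hand":0},{"delta_rot":[0,0,0],"dp":[0.25,0.085,0.125],"hand":0},{"delta_rot":[0,0,0],"dp":[0.25,0.085,0.125],"hand":0},{"delta_rot":[0,0,0],"dp":[0.26,0.09,0.095],"hand":0},{"delta_rot":[0,0,0],"dp":[0.26,0.09,0.095],"hand":0}]'; python3 -m creep '[{"delta_rot":[0,0,0],"dp":[0,0,0],"hand":0},{"delta_rot":[0,0,0],"dp":[0,0,0],"hand":0},{"delta_rot":[0,0,0],"dp":[0,0,0],"hand":0},{"delta_rot":[0,0,0],"dp":[0,0,0],"hand":0},{"delta_rot":[0,0,0],"dp":[0,0,0],"hand":0},{"delta_rot":[0,0,0],"dp":[0,0,0],"hand":0},{"delta_rot":[0,0,0],"dp":[0,0,0],"hand":0},{"delta_rot":[0,0,0],"dp":[0,0,0],"hand":0},{"delta_rot":[0,0,0],"dp":[0,0,0],"hand":0},{"delta_rot":[0,0,0],"dp":[0,0,0],"hand":0}]'; python3 - <<'E'
from h import *
st()
P=ctrl.get_state()["position"];c=np.array([447.8,156.7,133.1]);d=P-c;u=d[:2]@[.947,.32];print("angle",165.88-np.degrees(np.arctan2(41+d[2],-163+u)),np.hypot(41+d[2],-163+u))
s,i,p,d=snap("scene");W=cloud({k:np.array(v) for k,v in i.items()},d)
np.savez("s9.npz",p=p,d=d)
hsv=cv2.cvtColor(p,cv2.COLOR_RGB2HSV);g=(hsv[:,:,0]>50)&(hsv[:,:,0]<90)&(hsv[:,:,1]>80)&(W[:,:,2]>95)&(W[:,:,2]<320)
Q=W[g];Q=Q-np.median(Q,0);Q=Q[np.linalg.norm(Q,axis=1)<110];n=np.linalg.svd(Q-Q.mean(0))[2][2];print("green",g.sum(),"tilt",np.degrees(np.arccos(abs(n[2]))),n)
cv2.imwrite("pics/s9.png",cv2.resize(p[100:310,150:400,::-1],None,fx=2.8,fy=2.8))
E
```

```text
t: 17.45
position: [558.4, 194.5, 255.7]
eef_rot: [1.823, 2.558, 0.001]
contact_force: [-2.5, -4.2, 3.9]
width: 0.094
grip_force: 60.9
t: 18.45
position: [558.2, 194.4, 255.7]
eef_rot: [1.823, 2.558, 0.002]
contact_force: [-3.3, -4.9, 7.2]
width: 0.092
grip_force: 61.2
18.45 [558.2 194.4 255.7] z [[0.945, 0.326, 0.001], [0.001, 0.001, -1.0]] F [-3.3 -4.9  7.2] w 0.092 g 61.2 q [-0.87  0.37  0.55  1.79 -0.22  1.04  0.1 ]
angle 60.059061722010725 169.9990824474415
green 586 tilt 63.204754598766826 [0.84235416 0.29532304 0.45080347]
```

View pics/s9.png

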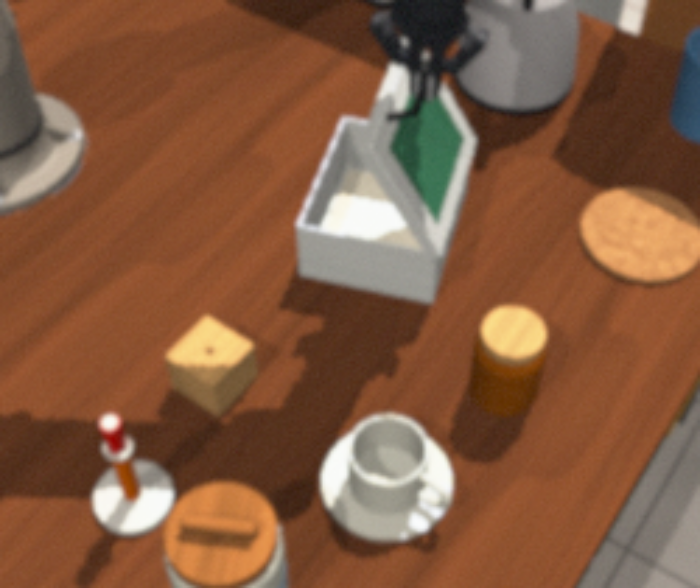

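The crop shows the lid standing open with the gripper on its handle at about (415,105), the thermometer still in the standing tube at (115,450), and the block empty. Pose gives 60°, the rough depth fit 63°, so I'll average a better fit to settle the angle.

```bash
python3 - <<'E'
from h import *
for n in("scene","scene","scene","top","top"):
    s,i,p,d=snap(n);i={k:np.array(v) for k,v in i.items()};W=cloud(i,d)
    hsv=cv2.cvtColor(p,cv2.COLOR_RGB2HSV);m=((hsv[:,:,0]>50)&(hsv[:,:,0]<90)&(hsv[:,:,1]>80)&(W[:,:,2]>85)&(W[:,:,2]<320)).astype(np.uint8)
    k,l,stt,_=cv2.connectedComponentsWithStats(m);j=1+np.argmax(stt[1:,4]);m=cv2.erode((l==j).astype(np.uint8),np.ones((3,3)))>0
    # inverse depth is affine in undistorted normalised coords
    o,r=ray(i,np.argwhere(m)[:,::-1]);E=i["extrinsics"];c=r@E[:3,:3].T;iv=1/d[m];ok=np.isfinite(iv)
    a=np.linalg.lstsq(c[ok],iv[ok],rcond=None)[0]
    for _ in range(4):
        res=c@a-iv;ok=np.isfinite(iv)&(abs(res)<2.5*np.median(abs(res[np.isfinite(res)])));a=np.linalg.lstsq(c[ok],iv[ok],rcond=None)[0]
    nn=E[:3,:3].T@a;nn/=np.linalg.norm(nn);print(n,m.sum(),nn.round(3),np.degrees(np.arccos(abs(nn[2]))).round(1))
st()
E
```

```text
scene 453 [-0.82  -0.278 -0.501] 60.0
scene 450 [-0.819 -0.279 -0.501] 60.0
scene 440 [-0.817 -0.274 -0.507] 59.6
top 6 [-0.875 -0.195 -0.442] 63.7
top 3 [-0.037  0.996  0.085] 85.1
18.75 [558.2 194.5 255.6] z [[0.945, 0.326, 0.001], [0.001, 0.001, -1.0]] F [-2.8 -4.2  7. ] w 0.087 g 61.2 q [-0.87  0.37  0.55  1.79 -0.22  1.04  0.1 ]
```

The kinematics and the scene-camera plane fit both give 60°, the forces are low and the arm is steady, so I'm handing it in.

```bash
python3 -c "from bench import ctrl;print(ctrl.close_job())"
```

```text
the job is handed in; nothing more can be done
None
```

The job is handed in: the thermometer is in the standing orange tube with its collar on the rim, and the gripper is holding the tin's lid by its handle at about 60°, steady; the arm met no unexpected contact.

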